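# Lock the trigger of the tall spray bottle

## Robot

A 7-joint arm with a two-finger parallel gripper is mounted at the origin on the work surface. World frame = base frame: x ahead of the robot, y to its left, z up, the work surface at z = 0. Lengths are in m, angles in rad, forces in N, time in s.
With the tool pointing down it reaches from about 0.4 to 0.925 m from the base axis. Payload 5.6 kg.
Tool frame: the origin (TCP) lies at the centre of the arm's flange, where the gripper is bolted on; the fingertips stand 173 mm ahead of it and the grasp point (between the pads) lies 155 mm ahead of it (r.tip_extent is the distance from the TCP to the fingertips, in m); x points along the fingers, y is the direction in which the jaws open and shut, and the axes are right-handed (so a half turn about x gives the same grasp; the last joint's range is limited). The gripper opens to 85 mm and grips with 20 to 120 N. Pads are 22 mm wide; open, the fingers measure 114 mm over their backs; the gripper's body (76 mm by 85 mm) begins 54 mm behind the grasp point. The pads swing forward as they close: fully open they stand 13 mm farther back than shut.
Start: joints at [1.071, 0.468, -0.012, 1.603, 0.006, 1.071, -0.056], TCP at [0.287, -0.583, 0.405] pointing down, gripper open.
Joint ranges: [-2.53, 2.53], [-0.31, 2.02], [-1.57, 1.55], [0.28, 2.44], [-1.29, 4.43], [0.15, 1.84], [-2.92, 2.92]. Speed limits (rad/s): [2.57, 2.57, 3.14, 3.14, 3.14, 3.14, 3.14].

## Interface

Orientations are given as [roll, pitch, yaw] about the fixed x, y, z axes, in that order (R = Rz(yaw) Ry(pitch) Rx(roll)).
In Python, from station import r, viewer, nets gives the robot as it stands.
- The arm moves only by the tool send_rows, never from a script. Its argument "rows" is a list of rows, each an object with "translation": the shift along the tool's x, y, z in mm, a list of three; "roll": the turn about the tool's x in degrees; "claw": the opening, from 0 (shut) to 1 (fully open). In form: [{"translation": [dx, dy, dz], "roll": roll, "claw": claw}, ...]. A call has 1 to 12 rows; each row shifts and turns the pose as measured when the row begins, along the tool's axes as they then stand; what a row does not reach is not made up. A row lasts 1/8 s, in which the tool goes at most 62.5 mm and 10.7 degrees, less where a joint would pass 70% of its speed; a pose out of reach is approached as far as the arm can. A call with a gripper value outside its range is refused whole. The fingers move at their own pace and stop on an object; "force" is the grip in N (left out, the last holds). Time passes only in rows, so rows that do not move let the fingers close. It gives the time, the measured TCP pose, the force and the opening at its end, in the units of the state.
- r.get_obs(): the state, without advancing time (a new reading comes with each control period).
- viewer.capture(name): name is "scene" or "side" or "wrist"; returns a dict with "frame" (480x640x3 uint8, red, green, blue), "K" (3x3 intrinsics, pixels), "extrinsics" (4x4, takes a point from camera to world coordinates); the wrist camera has in their place "tool_from_camera" (4x4, takes a point from camera to tool coordinates, whose origin is the TCP and whose axes are the tool frame's). Camera axes: x right, y up, looking along -z (the intrinsics and any distortion apply to the point x, -y, -z); pixel columns grow to the right and rows downward; lengths in m; the calibration is good to about 2 mm. A picture is of the moment at which its call begins: read the wrist's pose just before it. There is no depth.
- r.close_job(): hands the job in, once; it reports no verdict.
Trained networks look in a picture, given as the dict that the camera call returned (one of the last four; its "shot" number tells which), for a name from the list of things; names that differ only in an ending like _2 or _b are one class to them, and where a whole thing is asked for, a point or a joint stands for the part that bears it (a point fixed in the world has none). Each returns a list of dicts, best first, with "confidence" (0 to 1); they miss things now and then, are a little off and sometimes report something else, mostly with a low value. They report only what shows in the picture. A call takes as long as a camera call.
- nets.silhouettes(picture, query): "region" (480x640 bool, what is visible of it) and "rect" ([left, top, width, height] in pixels, round what is visible of it).
- nets.pinpoint(picture, query): "pixel" ([column, row] in pixels: a listed point, or the origin of a listed thing).
The state is a dict: "time_s": time; "qpos": joint angles; "joint_vel": joint speeds; "joint_efforts": joint torques, N m; "position": TCP position; "orientation": TCP orientation; "ft_force": force on the tool from outside, world axes, zero at the start; "torque": the same for the moment, N m; "gripper_width": opening from 0.0 (shut) to 1.0 (fully open).
Only numpy, scipy, OpenCV 4.12 (cv2) and the standard library are available. Lean on these libraries where they do the work, as an engineer would, in place of code of your own. Each camera call takes 0.05 s, during which the arm holds its last target.

## Task

Lock the trigger of the tall, slim spray bottle: with a fingertip press the latch tab on top of its spray head lightly down until it stops, then lift the hand well clear (at least 10 cm above the tab). The bottle stays standing where it is and is not gripped or lifted; do not touch the short, wide spray bottle, whose latch must stay up, or any of the other things on the draining board.

Things in the scene. Friction and masses are not known exactly. Their poses are not given: they have to be found in the camera images.
- tall_spray: The tall, slim clear plastic spray bottle: round, 68 mm diameter up to 150 mm, then a neck; spray head (74 x 28 mm, white) whose flat top is 244 mm above the board; about 0.4 kg, standing loose. The dark grey latch tab stands 16 mm proud of the head's top. Origin: centre of its underside; z up; nozzle and trigger point along its own -x, at most 64 mm from its axis. It may face any way.
- tall_spray_latch_top (a point): Centre of the upper face of the tall bottle's latch tab (a dark grey block, 24 x 22 mm seen from above, on top of the spray head, 12 mm from the bottle's axis on the side away from the nozzle). 260 mm above the board when fully up, 250 mm when locked; moves with the tab.
- tall_spray_latch (a joint): How far the tall bottle's latch tab is pressed down, m: 0 fully up (trigger free), 0.010 at its stop (trigger locked). It moves straight down, resists with about 3 N of friction all the way, then meets a hard stop; it stays where it is left and does not spring back. At the start it is 0 to 2 mm down.
- short_spray: The short, wide clear spray bottle: 86 mm diameter, the same kind of head and latch tab, 170 mm high in all. Leave alone. Origin: centre of its underside.
- short_spray_latch (a joint): How far the short bottle's latch tab is down, m (0 up, 0.010 locked); starts 0 to 2 mm down. Leave alone.
- pump_bottle: Clear soap bottle with a pump top and beak (no spray head), 72 mm diameter, 192 mm high. Leave alone. Origin: centre of its underside.
- kettle: Chrome kettle with black handle, 170 mm diameter, 200 mm high to its lid knob, handle and spout reaching 130 mm from its axis. Leave alone. Origin: centre of its underside.
- filter: The kettle's mesh filter, lying flat: small frame, 64 x 48 x 8 mm. Leave alone. Origin: centre of its underside.
- ramekin: Small white ceramic ramekin, 84 mm diameter, 45 mm high. Leave alone. Origin: centre of its underside.
- brush: Bamboo scrubbing brush lying bristles down along its own x, 230 mm long, 30 mm high. Leave alone. Origin: underside, near mid-length.
- tumbler: Upturned glass tumbler, 72 mm diameter, 95 mm high. Leave alone. Origin: centre of its underside.

How it is judged:
On the way:
1. the tall bottle's latch tab is pressed at least 6 mm down under the fingertips (contact force between the fingers and tall_spray above 0.3 N and value of joint tall_spray_latch above 0.006 m), for 0.05 s.
At the end, for the whole second after the job is handed in: Tall bottle's latch at least 8 mm down (stop at 10), bottle upright within 0.05 rad, at rest on the board within 25 mm of its start; grasp point over 9 cm from the tab; short bottle's latch under 4 mm down; every other thing within 10 mm of its place (value of joint tall_spray_latch above 0.008 m and distance between the grasp point and tall_spray_latch_top above 0.09 m and angle between tall_spray's own z axis and vertical below 0.05 rad and height (world z) of tall_spray below 0.004 m and distance of tall_spray from where it was at the start of the episode below 0.025 m and linear speed of tall_spray below 0.02 m/s and value of joint short_spray_latch below 0.004 m and distance of each of short_spray, pump_bottle, kettle, filter, ramekin, brush, tumbler from where it was at the start of the episode below 0.01 m); the robot touches nothing.
It fails at once if the tall bottle is lifted (height (world z) of tall_spray above 0.015 m).
It fails at once if the tall bottle is tipped beyond 0.25 rad or shoved over 40 mm (angle between tall_spray's own z axis and vertical above 0.25 rad or distance of tall_spray from where it was at the start of the episode above 0.04 m).
It fails at once if the tall bottle is pressed with over 30 N (contact force between any of the fingers, the arm and tall_spray above 30 N).
It fails at once if another thing is touched (over 0.5 N) (contact force between any of the fingers, the arm and short_spray above 0.5 N or contact force between any of the fingers, the arm and pump_bottle above 0.5 N or contact force between any of the fingers, the arm and kettle above 0.5 N or contact force between any of the fingers, the arm and filter above 0.5 N or contact force between any of the fingers, the arm and ramekin above 0.5 N or contact force between any of the fingers, the arm and brush above 0.5 N or contact force between any of the fingers, the arm and tumbler above 0.5 N).
It fails at once if another thing is moved over 10 mm, or the short bottle's latch is pressed (distance of any of short_spray, pump_bottle, kettle, filter, ramekin, brush, tumbler from where it was at the start of the episode above 0.01 m or value of joint short_spray_latch above 0.004 m).
It also fails if it takes over 38 s, if anything falls off the work surface, if the arm or the gripper's body presses on something with over 40 N, if the wrist force passes 120 N, or if a joint passes its speed limit or range.

## Working session

There is one attempt and no reset: what is moved stays moved. The work goes in short steps, Python scripts to look and compute and a tool call to move; the robot and the scene stay as the last step left them, time stands still between calls to the robot, and variables do not carry over. Pictures are saved under pics/ and viewed, and the job is handed in when it is done.

Besides the shell and the picture viewer there is one more tool, called after ">>>" in YAML: its name, and indented under it one key for each argument. send_rows: Moves the arm, as the interface text tells. Its arguments: {"type":"object","properties":{"rows":{"type":"array"},"force":{"type":"number"}},"required":["rows"]}

```bash
mkdir -p pics; cat > h.py <<'E'
import numpy as np,cv2
from station import r,viewer,nets
from scipy.spatial.transform import Rotation as R
def cap(n,f=None):
    o=r.get_obs(); p=viewer.capture(n)
    if 'extrinsics' in p: T=np.array(p['extrinsics'])
    else:
        W=np.eye(4);W[:3,:3]=R.from_euler('xyz',o['orientation']).as_matrix();W[:3,3]=o['position'];T=W@np.array(p['tool_from_camera'])
    p['T']=T
    if f: cv2.imwrite('pics/'+f,p['frame'][:,:,::-1])
    return p
def ray(p,px):
    K=np.array(p['K']);d=np.linalg.inv(K)@[px[0],px[1],1];d=np.array([d[0],-d[1],-d[2]])
    return p['T'][:3,3],p['T'][:3,:3]@d
def atz(p,px,z):
    c,d=ray(p,px);return c+d*(z-c[2])/d[2]
def proj(p,X):
    q=np.linalg.inv(p['T'])@np.append(X,1);u=np.array(p['K'])@[q[0],-q[1],-q[2]];return u[:2]/u[2]
def tri(ps,pxs):
    A=np.zeros((3,3));b=np.zeros(3)
    for p,x in zip(ps,pxs):
        c,d=ray(p,x);d=d/np.linalg.norm(d);M=np.eye(3)-np.outer(d,d);A+=M;b+=M@c
    return np.linalg.solve(A,b)
E
python3 - <<'E'
from h import *
o=r.get_obs();print(o)
for n in ['scene','side','wrist']:
    p=cap(n,n+'0.png');print(n,p['T'][:3,3],p['K'][0][0], [k for k in p])
    for q in ['tall_spray_latch_top']:
        print(q,[(d['confidence'],d['pixel'],atz(p,d['pixel'],.259)) for d in nets.pinpoint(p,q)])
    for q in ['tall_spray','short_spray','pump_bottle','kettle','filter','ramekin','brush','tumbler']:
        print(q,[(round(d['confidence'],2),d['pixel'],atz(p,d['pixel'],0).round(3)) for d in nets.pinpoint(p,q)])
E
```

```text
{'time_s': 0.0, 'qpos': array([ 1.07100468,  0.46837566, -0.01157968,  1.60365711,  0.00601163,
        1.07139308, -0.05633775]), 'joint_vel': array([-4.73316442e-04,  4.17987225e-04,  8.68052862e-04,  7.17194639e-05,
        9.35830943e-05, -3.80571365e-04, -1.04030875e-03]), 'joint_efforts': array([-8.73399767e-04, -5.32383585e+01,  2.10785255e-02, -2.51301205e+01,
        1.13340296e-02,  7.73610984e-03, -4.21093773e-06]), 'position': array([ 0.28652566, -0.58314933,  0.40372516]), 'orientation': array([-1.4895465 ,  1.56899706,  2.10872119]), 'ft_force': array([ 0.68710272, -0.32467857,  0.30183956]), 'torque': array([-0.0068325 , -0.06292108, -0.02937723]), 'gripper_width': 0.99758626082759}
scene [ 1.228046   -0.01706818  0.83057418] 434.8893948205195 ['frame', 'K', 'extrinsics', 'shot', 'T']
tall_spray_latch_top []
tall_spray [(0.67, [323.4, 312.4], array([0.642, 0.022, 0.   ]))]
short_spray [(0.69, [379.7, 253.5], array([0.459, 0.176, 0.   ])), (0.52, [333.7, 232.8], array([0.38, 0.06, 0.  ])), (0.21, [325.5, 313.1], array([0.644, 0.027, 0.   ]))]
pump_bottle []
kettle [(0.7
[... 712 characters left out ...]
rray([0.451, 0.17 , 0.   ]))]
pump_bottle [(0.8, [421.0, 238.2], array([ 0.478, -0.303,  0.   ]))]
kettle [(0.8, [182.0, 360.0], array([0.677, 0.397, 0.   ])), (0.56, [318.0, 354.7], array([0.449, 0.167, 0.   ]))]
filter [(0.7, [244.8, 312.8], array([0.664, 0.209, 0.   ]))]
ramekin [(0.95, [375.3, 302.4], array([ 0.44 , -0.043,  0.   ]))]
brush [(0.74, [359.8, 199.8], array([ 0.705, -0.3  ,  0.   ]))]
tumbler [(0.86, [417.4, 192.9], array([ 0.593, -0.447,  0.   ]))]
wrist [ 0.3523675  -0.55157525  0.37384777] 413.19253488028477 ['frame', 'K', 'tool_from_camera', 'shot', 'T']
tall_spray_latch_top []
tall_spray []
short_spray []
pump_bottle []
kettle []
filter []
ramekin []
brush []
tumbler []
```

View pictures.

View pics/scene0.png

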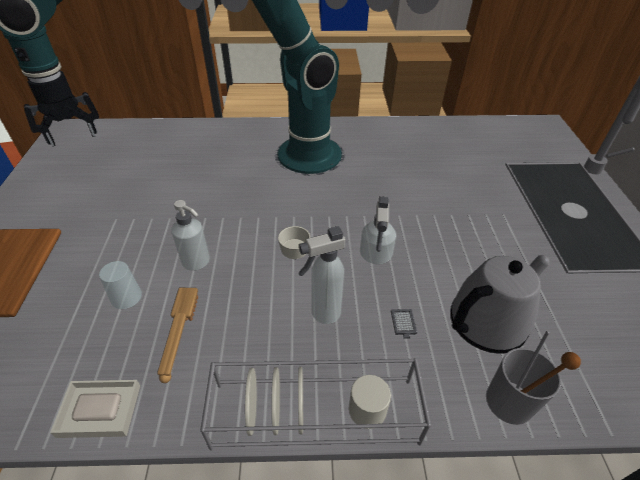

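View pics/side0.png

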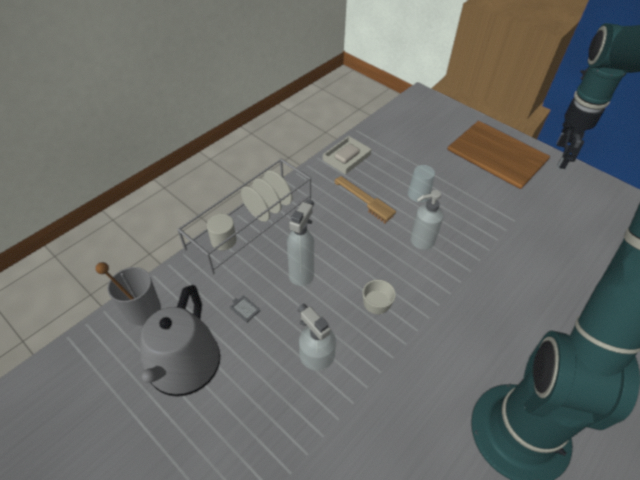

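View pics/wrist0.png

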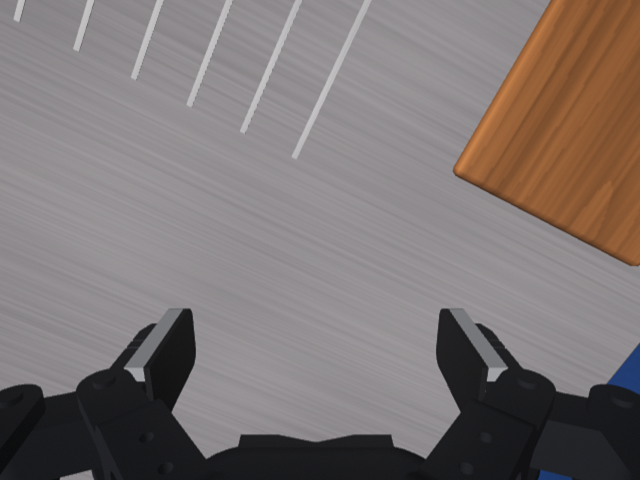

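```bash
python3 - <<'E'
from h import *
a=cap('scene');b=cap('side')
for p,n,(x,y) in((a,'a',(285,215)),(b,'b',(265,185))):
    cv2.imwrite(f'pics/z{n}.png',cv2.resize(p['frame'][y:y+70,x:x+80,::-1],(800,700)[:2] and (640,560),interpolation=cv2.INTER_CUBIC))
    for q in ['tall_spray_latch_top','tall_spray']:
      print(n,q,[(round(d['confidence'],2),d['pixel'],atz(p,d['pixel'],.259 if 'top' in q else 0).round(3)) for d in nets.pinpoint(p,q)])
    print([(d['confidence'],d['rect']) for d in nets.silhouettes(p,'tall_spray')])
E
```

```text
a tall_spray_latch_top [(0.54, [335.1, 229.7], array([0.636, 0.039, 0.259]))]
a tall_spray [(0.87, [325.7, 311.0], array([0.638, 0.027, 0.   ]))]
[(0.56, [295.6, 227.8, 52.7, 96.3])]
b tall_spray_latch_top [(0.44, [295.5, 212.0], array([0.643, 0.036, 0.259]))]
b tall_spray [(0.57, [302.8, 273.9], array([0.64 , 0.021, 0.   ]))]
[(0.86, [284.6, 198.9, 28.1, 90.1])]
```

View pics/za.png

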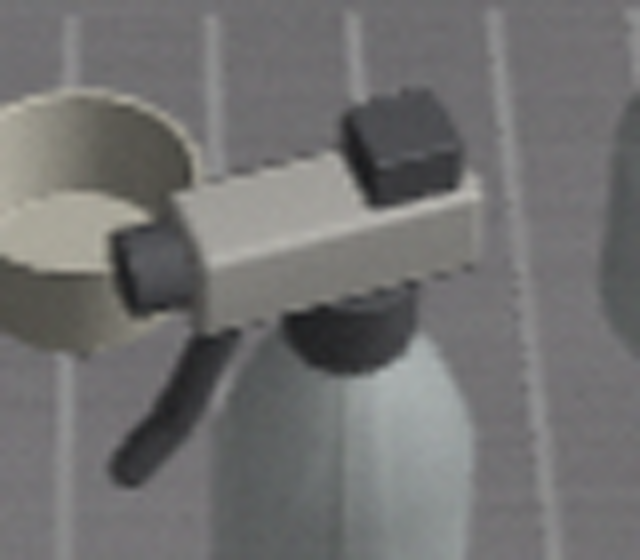

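View pics/zb.png

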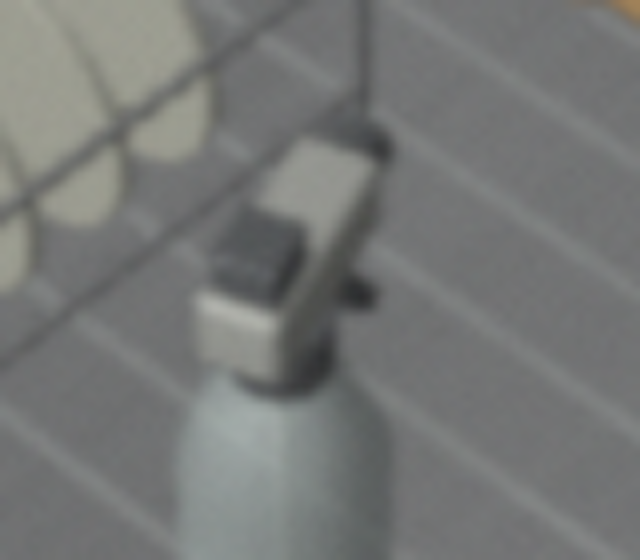

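```bash
python3 - <<'E'
from h import *
o=r.get_obs();M=R.from_euler('xyz',o['orientation']).as_matrix();print(M.round(4),r.tip_extent,o['time_s'])
a=cap('scene');b=cap('side')
for pa,pb in (((335.4,230),(297.3,215)),((335.1,229.7),(295.5,212))):
    X=tri([a,b],[pa,pb]);print(X,proj(a,X),proj(b,X),atz(a,pa,.259),atz(b,pb,.259))
print(M.T@(np.array([.64,.037,.56])-o['position'])*1000)
E
```

```text
[[-0.      0.441  -0.8975]
 [-0.     -0.8975 -0.441 ]
 [-1.      0.      0.    ]] 0.1734 1.9
[0.63495697 0.03947031 0.25756721] [335.23620256 229.91254415] [297.16433013 215.07512577] [0.63668379 0.03962536 0.259     ] [0.63396958 0.03999481 0.259     ]
[0.64047547 0.0388138  0.26334975] [335.17631016 229.74070682] [295.56266552 211.96522781] [0.63585609 0.03910412 0.259     ] [0.64335751 0.03623555 0.259     ]
[-155.30807479 -400.95285836 -590.71451157]
```

>>> send_rows:
  rows:
    - {"translation": [-50, 0, 0], "roll": 0, "claw": 0}
    - {"translation": [-50, 0, 0], "roll": 0, "claw": 0}
    - {"translation": [-50, 0, 0], "roll": 0, "claw": 0}
    - {"translation": [0, 0, 0], "roll": 0, "claw": 0}

```text
time_s: 2.5
position: [0.2867, -0.5834, 0.5584]
orientation: [-1.524, 1.569, 2.074]
ft_force: [-0.1, -0.4, 0.4]
gripper_width: 0.146
```

>>> send_rows:
  rows:
    - {"translation": [0, -34, -50], "roll": 0, "claw": 0}
    - {"translation": [0, -34, -50], "roll": 0, "claw": 0}
    - {"translation": [0, -34, -50], "roll": 0, "claw": 0}
    - {"translation": [0, -34, -50], "roll": 0, "claw": 0}
    - {"translation": [0, -34, -50], "roll": 0, "claw": 0}
    - {"translation": [0, -34, -50], "roll": 0, "claw": 0}
    - {"translation": [0, -34, -50], "roll": 0, "claw": 0}
    - {"translation": [0, -34, -50], "roll": 0, "claw": 0}
    - {"translation": [0, -34, -50], "roll": 0, "claw": 0}
    - {"translation": [0, -34, -50], "roll": 0, "claw": 0}
    - {"translation": [0, 0, 0], "roll": 0, "claw": 0}

```text
time_s: 3.88
position: [0.5931, -0.0419, 0.5494]
orientation: [-0.988, 1.56, 2.607]
ft_force: [-0.1, -0.1, -0.3]
gripper_width: -0.001
```

```bash
python3 - <<'E'
from h import *
o=r.get_obs();M=R.from_euler('xyz',o['orientation']).as_matrix();print(o['position'],M.round(3),o['gripper_width'],o['ft_force'],o['qpos'].round(2))
w=cap('wrist','w1.png');print(proj(w,[.636,.0395,.2585]))
d=nets.pinpoint(w,'tall_spray_latch_top');print([(x['confidence'],x['pixel'],atz(w,x['pixel'],.259)) for x in d])
print(M.T@(np.array([.636,.0395,.56])-o['position'])*1000)
E
```

```text
[ 0.59312601 -0.04192151  0.54939089] [[-0.01   0.438 -0.899]
 [ 0.006 -0.899 -0.438]
 [-1.    -0.009  0.006]] -0.0005837927494677076 [-0.10894387 -0.12607587 -0.2773639 ] [ 0.3   0.3  -0.37  1.54  0.1   1.34 -1.19]
[228.93946714 108.45971374]
[(0.65, [225.1, 108.5], array([0.63501321, 0.04147021, 0.259     ]))]
[-10.55761799 -54.49598971 -74.15469447]
```

View pics/w1.png

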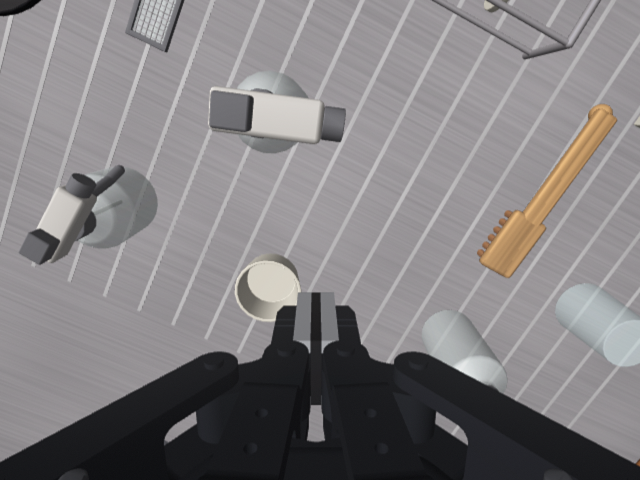

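>>> send_rows:
  rows:
    - {"translation": [0, -27, -37], "roll": 0, "claw": 0}
    - {"translation": [0, -27, -37], "roll": 0, "claw": 0}
    - {"translation": [0, 0, 0], "roll": 0, "claw": 0}

```text
time_s: 4.35
position: [0.636, 0.0275, 0.5481]
orientation: [-0.282, 1.559, -2.99]
ft_force: [-0.3, -1.2, 0.2]
gripper_width: -0.0
```

```bash
cat > st.py <<'E'
from h import *
o=r.get_obs();M=R.from_euler('xyz',o['orientation']).as_matrix();tip=o['position']+M[:,0]*r.tip_extent
print(o['time_s'],tip,M[:,0].round(4),o['ft_force'])
print(M.T@(np.array([.635,.039,.2585])-tip)*1000)
E
python3 st.py; python3 - <<'E'
from h import *
w=cap('wrist','w2.png');print(proj(w,[.635,.039,.2585]))
cv2.imwrite('pics/s2.png',cap('side')['frame'][170:300,240:360,::-1].repeat(4,0).repeat(4,1))
E
```

```text
4.35 [0.6339746  0.02719072 0.37474338] [-0.0119 -0.0018 -0.9999] [-0.25869063 -1.17567812  0.15980708]
[116.20149881  -9.89666681  -7.23206665]
[299.79728188 219.99625774]
```

View pics/w2.png

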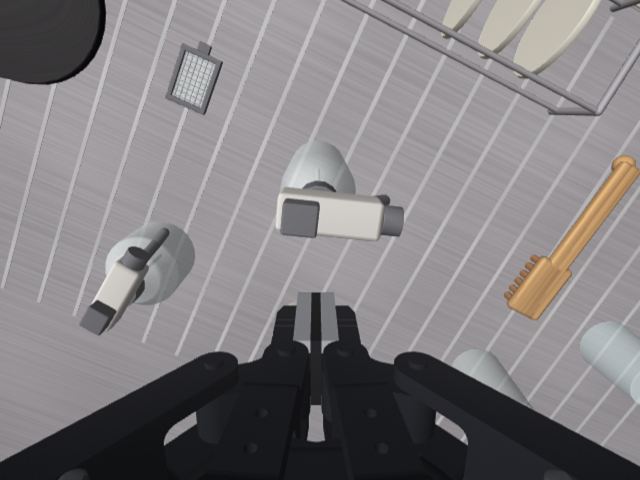

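>>> send_rows:
  rows:
    - {"translation": [0, -10, -7], "roll": 0, "claw": 0}
    - {"translation": [0, 0, 0], "roll": 0, "claw": 0}
    - {"translation": [30, 0, 0], "roll": 0, "claw": 0}
    - {"translation": [30, 0, 0], "roll": 0, "claw": 0}
    - {"translation": [25, 0, 0], "roll": 0, "claw": 0}
    - {"translation": [0, 0, 0], "roll": 0, "claw": 0}

```text
time_s: 5.2
position: [0.6358, 0.0293, 0.4632]
orientation: [0.329, 1.559, -2.394]
ft_force: [0.5, -0.4, 0.6]
gripper_width: -0.001
```

```bash
python3 st.py; python3 - <<'E'
from h import *
w=cap('wrist','w3.png');print(proj(w,[.635,.039,.2585]))
s=cap('side');cv2.imwrite('pics/s3.png',cv2.resize(s['frame'][170:300,230:370,::-1],(560,520)))
E
```

```text
5.2 [0.63431933 0.02787443 0.28980337] [-0.0087 -0.008  -0.9999] [ 0.53860155 -0.42691238  0.61300173]
[ 31.20585071 -10.00688524  -5.49540924]
[292.5998355  270.35501881]
```

View pics/w3.png

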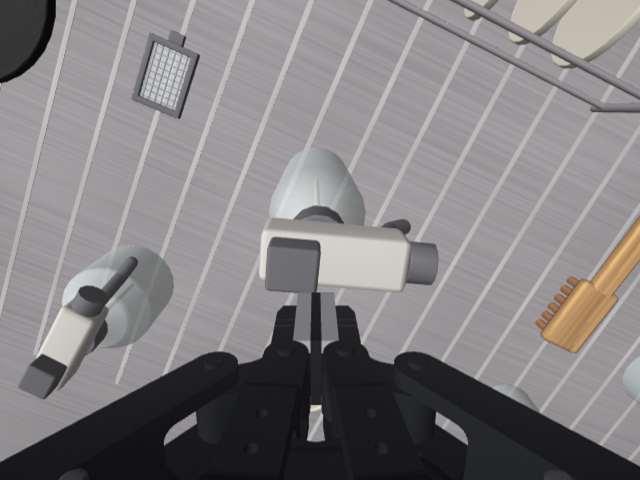

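View pics/s3.png

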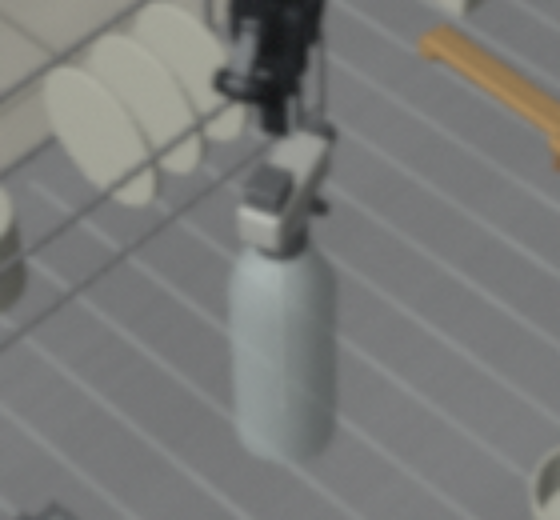

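>>> send_rows:
  rows:
    - {"translation": [0, -10, -5], "roll": 0, "claw": 0}

```text
time_s: 5.42
position: [0.6374, 0.0402, 0.4673]
orientation: [0.97, 1.563, -1.755]
ft_force: [-0.6, 0.3, 0.2]
gripper_width: 0.002
```

```bash
python3 st.py
```

```text
5.425 [0.63712852 0.03882398 0.29389976] [-0.0015 -0.0079 -1.    ] [-0.59297779  0.26984912  0.2176183 ]
[35.40036299 -1.25726371  1.71410143]
```

>>> send_rows:
  rows:
    - {"translation": [20, -1, 1], "roll": 0, "claw": 0}

```text
time_s: 5.55
position: [0.6366, 0.0427, 0.4502]
orientation: [1.768, 1.563, -0.955]
ft_force: [-0.8, -0.1, 0.8]
gripper_width: -0.004
```

```bash
python3 st.py
```

```text
5.55 [0.63735643 0.04163543 0.27683186] [ 0.0045 -0.0063 -1.    ] [-0.7952037  -0.11794637  0.82808233]
[18.33743635  1.31047469  3.25214334]
```

>>> send_rows:
  rows:
    - {"translation": [8, 1, 3], "roll": 0, "claw": 0}

```text
time_s: 5.68
position: [0.6341, 0.0414, 0.4422]
orientation: [1.807, 1.563, -0.915]
ft_force: [0.3, -1.2, 0.5]
gripper_width: 0.003
```

```bash
python3 st.py; python3 - <<'E'
from h import *
w=cap('wrist','w4.png')
s=cap('side');cv2.imwrite('pics/s4.png',cv2.resize(s['frame'][170:300,230:370,::-1],(560,520)))
s=cap('scene');cv2.imwrite('pics/c4.png',cv2.resize(s['frame'][190:290,270:400,::-1],(650,500)))
E
python3 st.py
```

```text
5.675 [0.63495114 0.04037212 0.26885205] [ 0.0047 -0.006  -1.    ] [ 0.27685086 -1.20600392  0.45830826]
[10.36026053  1.19622379  0.53292633]
5.825 [0.63521796 0.03978406 0.26949338] [ 0.0052 -0.0062 -1.    ] [-0.04211393  0.54833509  0.03575651]
[10.99676969  0.54177584  0.54242351]
```

View pics/w4.png

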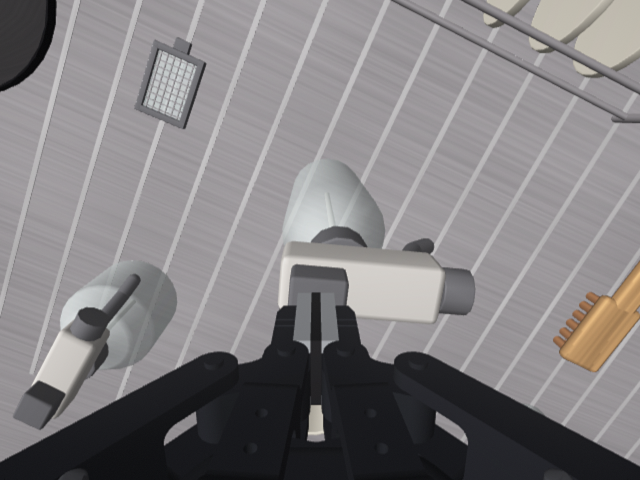

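View pics/s4.png

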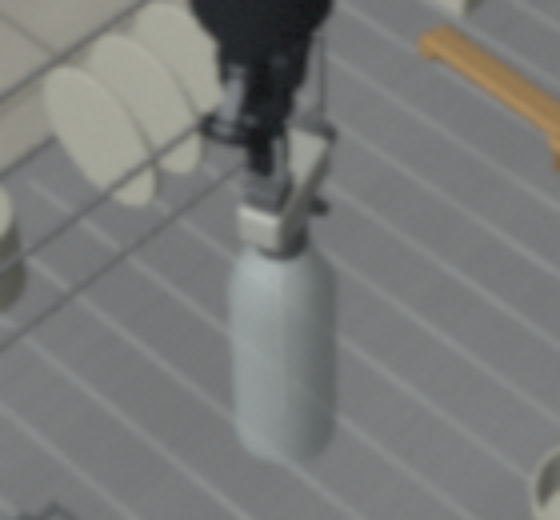

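View pics/c4.png

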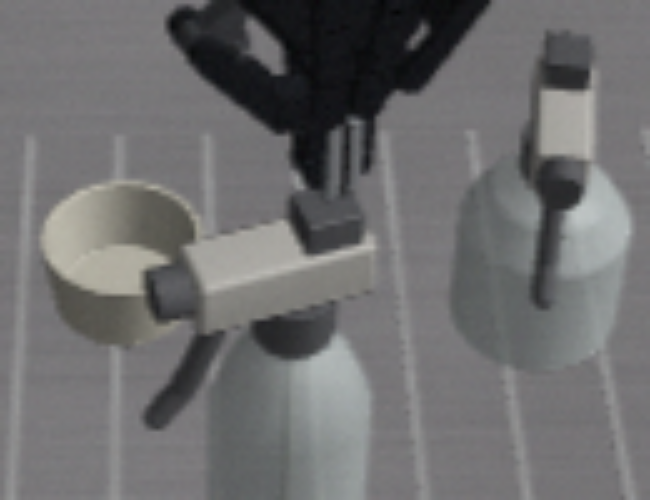

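```bash
python3 - <<'E'
from h import *
o=r.get_obs();M=R.from_euler('xyz',o['orientation']).as_matrix()
w=cap('wrist');s=cap('scene')
for ex in(.155,.1734):
  for dz in(-.011,0,.011):
    X=o['position']+M@[ex,0,dz];print(ex,dz,X.round(3),proj(w,X).round(1),proj(s,X).round(1))
for h in (.2600,.258):
  print([ (px,atz(w,px,h).round(4)) for px in((290,267),(347,267),(318.5,288))])
E
```

```text
0.155 -0.011 [0.645 0.044 0.288] [314.5 309.2] [338.9 221.8]
0.155 0 [0.635 0.04  0.288] [314.6 338.7] [336.1 218.2]
0.155 0.011 [0.625 0.035 0.288] [314.6 366.9] [333.4 214.6]
0.1734 -0.011 [0.645 0.044 0.27 ] [314.7 286.9] [338.4 229.1]
0.1734 0 [0.635 0.04  0.269] [314.7 313.6] [335.7 225.4]
0.1734 0.011 [0.625 0.035 0.269] [314.7 339.2] [333.  221.8]
[((290, 267), array([0.6454, 0.0548, 0.26  ])), ((347, 267), array([0.6544, 0.0343, 0.26  ])), ((318.5, 288), array([0.6417, 0.0409, 0.26  ]))]
[((290, 267), array([0.6446, 0.0546, 0.258 ])), ((347, 267), array([0.6538, 0.0339, 0.258 ])), ((318.5, 288), array([0.6409, 0.0406, 0.258 ]))]
```

>>> send_rows:
  rows:
    - {"translation": [5, 0, -3], "roll": 0, "claw": 0}
    - {"translation": [3, 0, 0], "roll": 0, "claw": 0}

```text
time_s: 6.18
position: [0.6378, 0.042, 0.4358]
orientation: [2.069, 1.561, -0.654]
ft_force: [0.6, 0.1, -0.5]
gripper_width: 0.004
```

```bash
python3 st.py
```

```text
6.175 [0.63912316 0.04091275 0.2624576 ] [ 0.0078 -0.006  -1.    ] [ 0.63831138  0.06356712 -0.54021817]
[3.93657505 0.03916455 4.5632805 ]
```

>>> send_rows:
  rows:
    - {"translation": [3, 0, 1], "roll": 0, "claw": 0}

```text
time_s: 6.3
position: [0.6369, 0.0415, 0.4326]
orientation: [2.068, 1.561, -0.656]
ft_force: [-0.6, -0.4, 0.1]
gripper_width: -0.0
```

>>> send_rows:
  rows:
    - {"translation": [2, 0, 0], "roll": 0, "claw": 0}

```text
time_s: 6.42
position: [0.637, 0.0416, 0.4309]
orientation: [2.113, 1.561, -0.611]
ft_force: [0.1, 0.3, 3.1]
gripper_width: -0.006
```

>>> send_rows:
  rows:
    - {"translation": [2, 0, 0], "roll": 0, "claw": 0}

```text
time_s: 6.55
position: [0.6371, 0.0416, 0.4292]
orientation: [2.142, 1.56, -0.581]
ft_force: [0.0, -0.2, 2.8]
gripper_width: -0.0
```

```bash
python3 st.py
```

```text
6.55 [0.63862134 0.04056158 0.25584855] [ 0.0089 -0.0059 -0.9999] [ 0.04848457 -0.17618487  2.75218981]
[-2.67449754 -0.01956748  3.92804791]
```

>>> send_rows:
  rows:
    - {"translation": [2, 0, 0], "roll": 0, "claw": 0}

```text
time_s: 6.68
position: [0.6371, 0.0416, 0.4275]
orientation: [2.169, 1.56, -0.554]
ft_force: [-0.3, -0.5, 2.9]
gripper_width: 0.001
```

>>> send_rows:
  rows:
    - {"translation": [2, 0, 0], "roll": 0, "claw": 0}

```text
time_s: 6.8
position: [0.6371, 0.0416, 0.4256]
orientation: [2.18, 1.559, -0.544]
ft_force: [-0.8, 0.8, 3.1]
gripper_width: -0.003
```

>>> send_rows:
  rows:
    - {"translation": [1.5, 0, 0], "roll": 0, "claw": 0}

```text
time_s: 6.92
position: [0.6371, 0.0416, 0.424]
orientation: [2.179, 1.559, -0.544]
ft_force: [-0.5, 0.8, 3.9]
gripper_width: 0.001
```

>>> send_rows:
  rows:
    - {"translation": [1, 0, 0], "roll": 0, "claw": 0}

```text
time_s: 7.05
position: [0.6373, 0.0417, 0.4236]
orientation: [2.225, 1.559, -0.499]
ft_force: [-0.9, -0.2, 8.1]
gripper_width: 0.0
```

>>> send_rows:
  rows:
    - {"translation": [-10, 0, 0], "roll": 0, "claw": 0}
    - {"translation": [-40, 0, 0], "roll": 0, "claw": 0}
    - {"translation": [-40, 0, 0], "roll": 0, "claw": 0}
    - {"translation": [-40, 0, 0], "roll": 0, "claw": 0}
    - {"translation": [-30, 0, 0], "roll": 0, "claw": 0}
    - {"translation": [0, 0, 0], "roll": 0, "claw": 0}
    - {"translation": [0, 0, 0], "roll": 0, "claw": 0}

```text
time_s: 7.92
position: [0.6355, 0.042, 0.5863]
orientation: [1.885, 1.563, -0.838]
ft_force: [-0.0, -0.9, 0.3]
gripper_width: 0.005
```

```bash
python3 st.py; python3 - <<'E'
from h import *
s=cap('side');A=cv2.resize(s['frame'][180:300,230:370,::-1],(560,480))
p=nets.pinpoint(s,'tall_spray');print([(x['pixel']) for x in p])
s=cap('scene');B=cv2.resize(s['frame'][215:285,285:365,::-1],(560,480))
print(proj(s,[.637,.0395,.25]),proj(s,[.637,.0395,.26]))
cv2.imwrite('pics/f.png',cv2.resize(B,(800,600)));cv2.imwrite('pics/g.png',A)
E
```

```text
7.925 [0.63641167 0.04093167 0.41291973] [ 0.0055 -0.0061 -1.    ] [-0.02150238 -0.90473324  0.29380912]
[ 1.54418540e+02 -1.83982023e-02  2.46814379e+00]
[[299.3, 275.4]]
[335.15720724 233.51308633] [335.36431606 229.736275  ]
```

View pics/f.png

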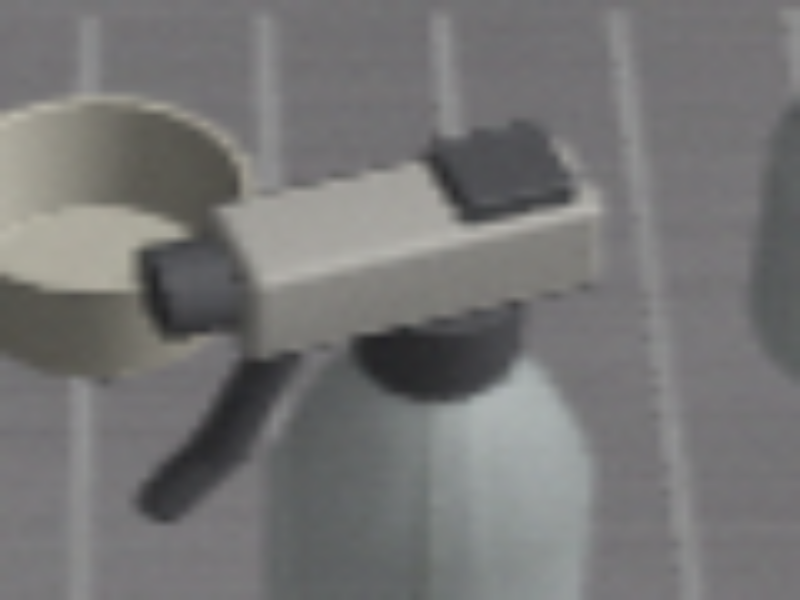

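View pics/g.png

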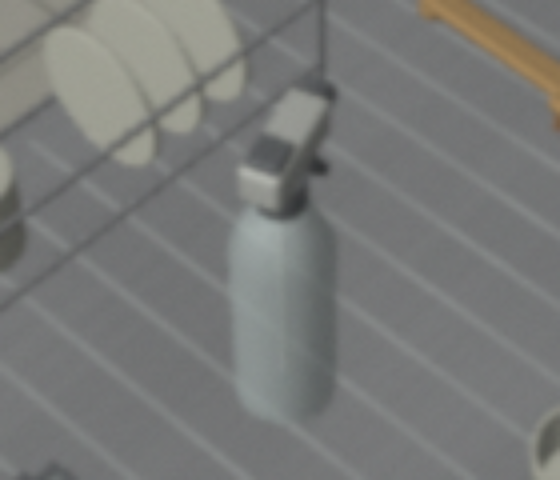

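The tab, at zoom (505,165) in the scene picture, now sits only slightly above the head. The bottle is upright and in the same place, and the hand is 16 cm above it.

```bash
python3 -c "
from station import r
print(r.close_job())"
```

```text
the job is handed in; nothing more can be done
None
```

I pressed the tall spray bottle's latch tab down to its stop with the closed fingertips, lifted clear and handed the job in. The hand-in gave no verdict.

- **Press:** The tab resisted with about 3 N all the way down. The force then rose to about 8 N with the fingertips at 0.250 m, which is the height of the locked stop.
- **After lifting:** The fingertips ended about 16 cm above the tab, at about 7.9 s on the robot's clock. The last pictures show the tab low on the head and the bottle upright where it started.
- **Other things:** I saw no contact with anything else, and the ramekin looks unmoved in the last scene picture. I did not re-measure the short bottle's latch or the positions of the other things after the press.
- **Disagreements:** The camera estimates of the tab's position differed by about 5 mm, so I aimed between them. One sideways move fell about 10 mm short and I corrected it before pressing.

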